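# Set the angle gauge to its mark on the sprung check stud

### The arm

A 6-joint arm with a two-finger parallel gripper is mounted at the origin on a cart in front of the work surface, level with it; the furniture and walls round the work are solid. World frame = base frame: x ahead of the robot, y to its left, z up, the work surface at z = 0. Lengths are in mm, angles in rad, forces in N, time in s.
With the tool pointing down it reaches from about 350 to 875 mm from the base axis. Payload 15.5 kg.
Tool frame: the origin (TCP) lies midway between the tips of the shut fingers; the grasp point (between the pads) lies arm.grip_point_offset behind it (arm.grip_point_offset is the distance from the TCP to the grasp point, in mm); z points along the fingers, y is the line along which they close (so a half turn about z gives the same grasp; the last joint's range is limited). The gripper opens to 85 mm and grips with 20 to 120 N. Pads are 22 mm wide; open, the fingers measure 114 mm over their backs; the gripper's body (76 mm by 85 mm) begins 54 mm behind the grasp point. The pads swing forward as they close: fully open they stand 13 mm farther back than shut.
Start: joints at [1.161, 0.494, 1.345, -0, 1.302, -0.096], TCP at [192.917, 594.482, 231.277] pointing down, gripper open.
Joint ranges: [-2.91, 2.91], [-0.82, 2.16], [0.22, 2.67], [-1.22, 4.37], [0.12, 2.79], [-3.08, 3.08]. Speed limits (rad/s): [1.89, 1.89, 2.57, 3.01, 3.01, 3.01].

### API

Orientations are given as a unit quaternion [w, x, y, z].
In Python, from cell import sensors, imaging, finish_job, arm gives the robot as it stands.
- The arm moves only by the tool move_arm, never from a script. Its argument "steps" is a list of rows, each an object with "hand": the closure, from -1 (fully open) to 1 (shut); "offset": the shift along the tool's x, y, z each as a share of 0.6 m, from -1 to 1, a list of three; "yaw": the turn about the tool's z as a share of pi/2 rad, from -1 to 1. A call has 1 to 20 rows; each row shifts and turns the commanded pose from where the row before left it, along the tool's axes as they then stand; what a row does not reach is not made up. A row lasts 1/12 s, in which the tool goes at most 41.7 mm and 7.16 degrees, less where a joint would pass 70% of its speed; a pose out of reach is approached as far as the arm can. A call with a number of a shift or a turn outside -1 to 1 is refused whole. A call with a gripper value outside its range is refused whole. The fingers move at their own pace and stop on an object; "newtons" is the grip in N (left out, the last holds). Time passes only in rows, so rows that do not move let the fingers close. It gives the time, the measured TCP pose, the force, the opening and the grip force at its end, in the units of the state.
- sensors.sense(): the state, without advancing time (a new reading comes with each control period).
- imaging.get_image(name): name is "scene" or "side" or "wrist"; returns a dict with "pixels" (400x640x3 uint8, blue, green, red), "depth" (400x640 float32, mm along the optical axis (not along the pixel's ray), 0 where there is no reading), "intrinsics" (3x3 intrinsics, pixels), "k1" (the pictures are not rectified: a ray, as slopes to the right and down, at radius r is drawn at 1 + k1 r^2 times it, then the intrinsics apply), "R" (3x3) and "t" (3): a world point X has camera coordinates R X + t. Camera axes: x right, y down, z forward; pixel columns grow to the right and rows downward; lengths in mm; the calibration is good to about 2 mm. A picture is of the moment at which its call begins.
- finish_job(): hands the job in; it is judged then, once.
The state is a dict: "time": time; "qpos": joint angles; "qvel": joint speeds; "joint_efforts": joint torques, N m; "position": TCP position; "eef_rot": TCP orientation; "force": force on the tool from outside, world axes, zero at the start; "ft_torque": the same for the moment, N m; "grip_width": finger opening in mm; "gripper_force": force on a finger pad.
Only numpy, scipy, OpenCV 4.12 (cv2) and the standard library are available. Lean on these libraries where they do the work, as an engineer would, in place of code of your own. Each camera call takes 0.05 s, during which the arm holds its last target. There are 200 camera calls.

### The job

Check the angle gauge on its check block: pick the gauge up by the black handle on top, stand it upright with the middle of its foot on the crown of the sprung stud, and press the stud down to its stop. Then, keeping the stud pressed down and without ramming it, rock the gauge sideways on the crown until its swinging pointer comes to rest on the red mark of the dial. Finish while still gripping and holding the gauge there, stud pressed and pointer on the mark; do not put it down, and leave the bottle, tape roll, eraser and loupe where they are.

Things in the scene. Friction and masses are not known exactly. Their poses are not given: they have to be found in the camera images.
- gauge_grip (a point): Centre of the gauge's handle: a black upright bar on top, 28 mm wide (gauge y) and 22 mm deep (gauge x), 46 mm of it free above the round housing. This point is 20 mm below its top, 138 mm above the underside of the foot. Axes as for gauge.
- gauge_foot (a point): centre of the flat underside of the gauge's foot, on the gauge's axes; 138 mm straight below gauge_grip
- pointer (a joint): Angle (rad) of the black pendulum pointer about the gauge's x axis: swings freely, lightly damped, hangs plumb; swings die out in about 2 s. 0 with the gauge upright; positive, by the angle of lean, when the gauge's top leans to its own +y (left for someone facing the dial).
- mark (a joint): Angle (rad) of the red mark about the same hinge, same sign; set beforehand (0.20 to 0.42, always on the +y side) and stiff, it keeps its place. The pointer is on the mark when both angles are equal; the red plate is 7.5 mm wide (half-width about 0.06 rad).
- pointer_tip (a point): tip of the black pointer, 64 mm from its hinge; its z axis runs along the pointer towards the hinge
- mark_plate (a point): centre of the red mark (7.5 mm wide, 12 mm long) 64 mm from the same hinge; its z axis runs towards the hinge
- gauge: The gauge: blue disc housing (100 mm across, 18 mm deep) on a flat black foot 36 (x) by 100 mm (y), standing free, 158 mm tall, about 0.33 kg. Origin: centre of the foot's flat underside, which goes on the stud. Its white dial looks along its -x, y is across the dial, z up along the handle; pointer and mark hinge about x, 92 mm above the underside.
- stud_crown (a point): Top of the stud's crown: a dark wooden dome of 14 mm radius (lower uneven bumps round it stay clear of the foot below 0.5 rad of lean) on a steel shaft in a fixed light-wood block 90 x 110 x 36 mm. The crown is 85 mm above the desk at rest, 75 mm when pressed to the stop.
- stud (a joint): how far the sprung stud is pressed straight down (m): 0 at rest, 0.010 at the stop; the spring needs 2 N to start and 6 N at the stop
- block: The fixed light-wood block, 90 x 110 x 36 mm, with the sprung stud in its middle; origin at the centre of its underside, on the desk right below the crown.
- bottle: bystander: small square clear bottle with a white cap, 27 mm across, 71 mm tall, standing; origin at its underside
- tape: bystander: roll of tape, 100 mm across, 25 mm high, lying; origin at its underside
- eraser: bystander: white eraser with blue sleeve, 21 x 44 x 11 mm; origin at its underside
- loupe: bystander: small grey folding loupe, 26 x 42 x 15 mm; origin at its underside
Mind the look-alikes: they are no part of the job. There is more than one size of the gauge; the one meant has the size given above.

How it is judged:
By the outcome, as a careful person would: the job done as asked, in the order asked, and still so for the second after the job is handed in, while the arm keeps its last pose, push and grip.
It also fails if it takes over 53 s, if anything falls off the work surface, if the arm or the gripper's body presses on something with over 40 N, if the wrist force passes 120 N, or if a joint passes its speed limit or range.

## Working session

There is one attempt and no reset: what is moved stays moved. The work goes in short steps, Python scripts to look and compute and a tool call to move; the robot and the scene stay as the last step left them, time stands still between calls to the robot, and variables do not carry over. Pictures are saved under pics/ and viewed, at most 10 in all, crops included, and the job is handed in when it is done.

Besides the shell and the picture viewer there is one more tool, called after ">>>" as name(argument=value, ...), one argument or row to a line, values as JSON. move_arm: Moves the arm, as the interface text tells. Shift numbers are shares of 0.6 m and turn numbers shares of pi/2 rad, none past 1 either way. Its arguments: {"type":"object","properties":{"steps":{"type":"array","items":{"type":"object","properties":{"hand":{"type":"number"},"offset":{"type":"array","items":{"type":"number","minimum":-1,"maximum":1}},"yaw":{"type":"number","minimum":-1,"maximum":1}}}},"newtons":{"type":"number"}},"required":["steps"]}

```bash
mkdir -p pics; ls; python3 - <<'E'
from cell import sensors, imaging, arm
import cv2,numpy as np
s=sensors.sense();print(s,arm.grip_point_offset)
for n in("scene","side"):
    d=imaging.get_image(n);cv2.imwrite(f"pics/{n}0.png",d["pixels"]);print(n,d["intrinsics"],d["k1"],d["R"],d["t"])
    np.savez(f"{n}0.npz",**d)
E
```

```text
pics
{'time': 0.0, 'qpos': array([ 1.16147932e+00,  4.94190923e-01,  1.34615001e+00, -1.61916815e-05,
        1.30250500e+00, -9.55033053e-02]), 'qvel': array([ 1.72422113e-03, -7.73504080e-05, -6.37327228e-04, -6.91223889e-04,
        9.62341660e-04, -5.56827793e-04]), 'joint_efforts': array([ 4.01100086e-03, -8.82159734e+01, -3.83894241e+01,  3.13931550e-04,
        9.65487765e-03, -1.28689799e-04]), 'position': array([192.78515477, 594.13236477, 230.68904992]), 'eef_rot': array([-1.48938577e-04,  1.56261652e-01,  9.87715497e-01, -6.08733119e-04]), 'force': array([ 0.90706054,  0.30750097, -0.73773278]), 'ft_torque': array([0.03177831, 0.05197336, 0.013453  ]), 'gripper_force': 0.0, 'grip_width': 85.80118955423231} 18.700000000000003
scene [[423.06037872   0.         322.9050228 ]
 [  0.         423.06037872 191.27687302]
 [  0.           0.           1.        ]] -0.03964806737370555 [[ 0.7624887  -0.64700101  0.00082602]
 [-0.44540147 -0.52582942 -0.7246523 ]
 [ 0.46928511  0.55217128 -0.68911419]] [-450.52359169  301.6480156   853.09742589]
side [[512.83780128   0.         316.46307194]
 [  0.         512.83780128 193.29342723]
 [  0.           0.           1.        ]] 0.004639247391060097 [[ 0.99130294 -0.12971167  0.02221197]
 [-0.05225161 -0.54285921 -0.83819667]
 [ 0.12078186  0.8297462  -0.54491557]] [-563.54600424   79.24623822 1271.6716114 ]
```

View pics/scene0.png

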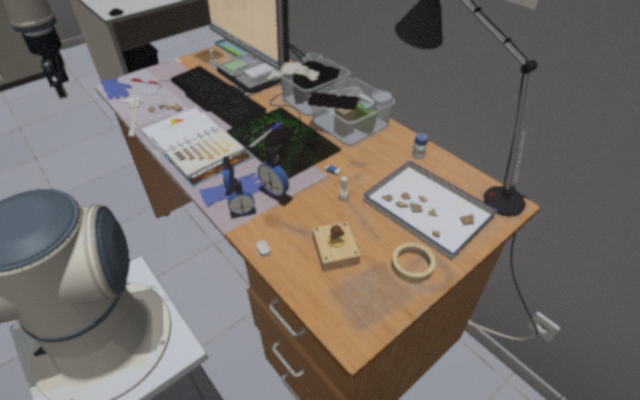

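View pics/side0.png

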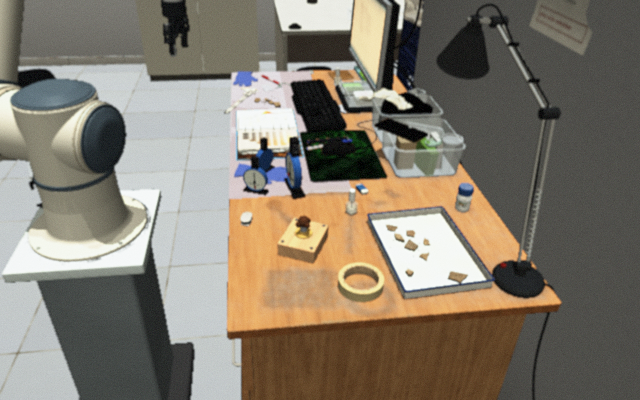

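The scene view shows look-alike gauges around (228,172), (240,204) and (272,180), and the block with its stud at (337,240). The side view shows gauges at (264,155), (256,180) and (294,168), and the block at (303,240). Next is a close crop of both.

```bash
cat > h.py <<'E'
import numpy as np,cv2
def load(n):return dict(np.load(n))
def world(d,u,v,z=None):
    """pixel -> world by depth, or onto plane z"""
    K=d["intrinsics"];a=np.array([(u-K[0,2])/K[0,0],(v-K[1,2])/K[1,1]]);p=a.copy()
    for _ in range(8):p=a/(1+float(d["k1"])*(p@p))
    r=np.array([p[0],p[1],1]);C=-d["R"].T@d["t"];w=d["R"].T@r
    s=d["depth"][int(round(v)),int(round(u))] if z is None else (z-C[2])/w[2]
    return C+s*w
def pix(d,X):
    c=d["R"]@np.asarray(X,float)+d["t"];p=c[:2]/c[2];p=p*(1+float(d["k1"])*(p@p));K=d["intrinsics"]
    return K[0,0]*p[0]+K[0,2],K[1,1]*p[1]+K[1,2]
def cloud(d,u0,u1,v0,v1):
    vv,uu=np.mgrid[v0:v1,u0:u1];K=d["intrinsics"]
    a=np.stack([(uu-K[0,2])/K[0,0],(vv-K[1,2])/K[1,1]],-1);p=a.copy()
    for _ in range(8):p=a/(1+float(d["k1"])*(p**2).sum(-1,keepdims=True))
    z=d["depth"][v0:v1,u0:u1];c=np.concatenate([p,np.ones_like(p[...,:1])],-1)*z[...,None]
    return (c-d["t"])@d["R"]
E
python3 - <<'E'
from h import *
a=load("scene0.npz");b=load("side0.npz")
A=cv2.resize(a["pixels"][145:225,205:305],(500,400),interpolation=cv2.INTER_CUBIC)
B=cv2.resize(b["pixels"][130:205,240:310],(300,322),interpolation=cv2.INTER_CUBIC)
o=np.zeros((400,800,3),np.uint8);o[:,:500]=A;o[:322,500:]=B;cv2.imwrite("pics/crop1.png",o)
for n,d,r in(("scene",a,(205,305,145,225)),("side",b,(240,312,130,205)),("sceneblk",a,(305,370,215,275))):
    P=cloud(d,*r);ok=(d["depth"][r[2]:r[3],r[0]:r[1]]>0)
    px=d["pixels"][r[2]:r[3],r[0]:r[1]]
    hi=(ok&(P[...,2]>(20 if 'blk' in n else 60))).astype(np.uint8)
    k,l,st,_=cv2.connectedComponentsWithStats(hi)
    for i in range(1,k):
        if st[i,4]<25:continue
        Q=P[l==i];print(n,st[i],Q.min(0).round(),Q.max(0).round())
        t=Q[Q[:,2]>Q[:,2].max()-15];print('  top',t.mean(0).round(),len(t))
E
```

```text
scene [ 52   1  32  42 664] [498.  69.  60.] [534. 164. 158.]
  top [516. 116. 152.] 107
scene [ 18  11  10  23 162] [416. 195.  60.] [461. 232. 109.]
  top [441. 217. 103.] 51
scene [ 24  36  22  20 220] [386.  97.  60.] [437. 128. 109.]
  top [412. 112. 103.] 63
side [  4   7  28  40 391] [385.  93.  60.] [465. 237. 110.]
  top [428. 161. 104.] 102
side [ 45   7  18  44 498] [499.  64.  60.] [538. 167. 161.]
  top [520. 112. 154.] 74
sceneblk [   7    7   48   45 1505] [ 453. -200.   20.] [577. -66.  83.]
  top [ 513. -136.   76.] 119
```

View pics/crop1.png

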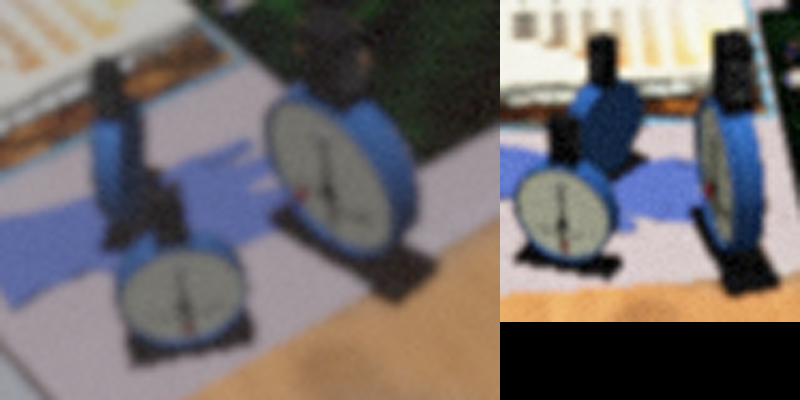

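The target is the tall gauge at (272,180) in the scene view, near world (516,116) and 158 mm tall. The other two are only 109 mm tall. I can only yaw the tool, so I'll grip along gauge x and let the handle pivot between the pads when I rock it.

```bash
python3 - <<'E'
from h import *
for f,r,rb in(("scene0.npz",(250,305,145,215),(305,370,215,275)),("side0.npz",(280,312,130,205),(270,335,205,265))):
    d=load(f);P=cloud(d,*r).reshape(-1,3)
    Q=P[(P[:,2]>20)&(P[:,2]<105)&(abs(P[:,0]-516)<40)&(abs(P[:,1]-116)<60)]
    # dial front plane: fit line x = a+b*y robustly on front envelope
    l=cv2.fitLine(Q[:,:2].astype(np.float32),cv2.DIST_HUBER,0,.01,.01).ravel();print(f,"housing line",l,"len",len(Q))
    T=P[(P[:,2]>120)&(abs(P[:,0]-516)<40)&(abs(P[:,1]-116)<60)]
    print("handle",T.mean(0),T.min(0),T.max(0),len(T),cv2.minAreaRect(T[:,:2].astype(np.float32)))
    B=cloud(d,*rb).reshape(-1,3)
    c=B[(B[:,2]>45)&(B[:,2]<100)];print("stud",c.mean(0),c.min(0),c.max(0),len(c));t=B[(B[:,2]>74)];print(" top",t.mean(0),t.max(0),len(t))
    s=B[(B[:,2]>31)&(B[:,2]<39)];print(" blk",cv2.minAreaRect(s[:,:2].astype(np.float32)))
E
```

```text
scene0.npz housing line [ 2.1102661e-01 -9.7748029e-01  5.0930606e+02  1.1582133e+02] len 679
handle [514.80765564 113.76565074 142.54559709] [504.38272518 102.85076569 120.10704154] [530.40258869 132.84538922 157.78847972] 195 ((515.935302734375, 118.39790344238281), (23.359174728393555, 29.90671157836914), 13.665223121643066)
stud [ 511.99813539 -137.39733655   72.06560845] [ 495.53697778 -150.06909824   45.40282034] [ 528.65104132 -120.44351582   83.34475366] 161
 top [ 455.08879967 -197.81841332  177.02725187] [ 528.11697169 -121.10159328  806.84360838] 89
 blk ((515.61669921875, -132.2819061279297), (110.91270446777344, 89.23949432373047), 63.75477981567383)
side0.npz housing line [ 2.5715306e-01 -9.6637070e-01  5.1349725e+02  1.1227054e+02] len 425
handle [520.04409886 110.584148   142.41184798] [507.95097848 100.26385343 120.23825741] [533.91928416 132.87936885 160.78285517] 167 ((521.2711181640625, 117.50213623046875), (23.73366928100586, 35.16514205932617), 11.874606132507324)
stud [ 517.68537201 -139.66529086   69.23445587] [ 501.2852481  -151.79799317   45.0225272 ] [ 535.61759885 -122.96228992   85.98500297] 187
 top [ 503.97504626 -260.80539758  169.30479145] [ 531.89316701 -126.15247096  771.89505807] 85
 blk ((518.2833862304688, -134.22021484375), (112.88270568847656, 90.57209777832031), 63.83793258666992)
```

>>> move_arm(
  steps=[
    {"hand":-1,"offset":[0,0,-0.06],"yaw":0.07},
    {"hand":-1,"offset":[0,0,-0.02],"yaw":0.07},
    {"hand":-1,"offset":[0,0,0],"yaw":0.07},
    {"hand":-1,"offset":[0,0,0],"yaw":0.07},
    {"hand":-1,"offset":[0,0,0],"yaw":0.07},
    {"hand":-1,"offset":[0,0,0],"yaw":0.07},
    {"hand":-1,"offset":[0,0,0],"yaw":0.07},
    {"hand":-1,"offset":[0,0,0],"yaw":0.07},
    {"hand":-1,"offset":[0,0,0],"yaw":0.07},
    {"hand":-1,"offset":[0,0,0],"yaw":0.07},
    {"hand":-1,"offset":[0,0,0],"yaw":0.07},
    {"hand":-1,"offset":[0,0,0],"yaw":0.03},
  ],
)

```text
time: 1.1
position: [192.8, 594.3, 278.9]
eef_rot: [0.0, 0.709, 0.705, -0.0]
force: [1.1, 0.1, -0.2]
grip_width: 85.7
gripper_force: 0.0
```

>>> move_arm(
  steps=[
    {"hand":-1,"offset":[-0.0496,0.0339,0],"yaw":0},
    {"hand":-1,"offset":[-0.0496,0.0339,0],"yaw":0},
    {"hand":-1,"offset":[-0.0496,0.0339,0],"yaw":0},
    {"hand":-1,"offset":[-0.0496,0.0339,0],"yaw":0},
    {"hand":-1,"offset":[-0.0496,0.0339,0],"yaw":0},
    {"hand":-1,"offset":[-0.0496,0.0339,0],"yaw":0},
    {"hand":-1,"offset":[-0.0496,0.0339,0],"yaw":0},
    {"hand":-1,"offset":[-0.0496,0.0339,0],"yaw":0},
    {"hand":-1,"offset":[-0.0496,0.0339,0],"yaw":0},
    {"hand":-1,"offset":[-0.0496,0.0339,0],"yaw":0},
    {"hand":-1,"offset":[-0.0496,0.0339,0],"yaw":0},
    {"hand":-1,"offset":[-0.0496,0.0339,0],"yaw":0},
    {"hand":-1,"offset":[-0.0496,0.0339,0],"yaw":0},
    {"hand":-1,"offset":[-0.0496,0.0339,0],"yaw":0},
    {"hand":-1,"offset":[-0.0496,0.0339,0],"yaw":0},
    {"hand":-1,"offset":[-0.0496,0.0339,0],"yaw":0},
    {"hand":-1,"offset":[0,0,0],"yaw":-0.072},
    {"hand":-1,"offset":[0,0,0],"yaw":-0.072},
    {"hand":-1,"offset":[0,0,0],"yaw":0},
    {"hand":-1,"offset":[0,0,0],"yaw":0},
  ],
)

```text
time: 2.77
position: [518.3, 118.4, 279.0]
eef_rot: [-0.0, 0.624, 0.781, -0.0]
force: [-0.6, -0.5, 0.2]
grip_width: 85.6
gripper_force: 0.0
```

```bash
python3 - <<'E'
from cell import imaging
from h import *
d=imaging.get_image("wrist");np.savez("w1.npz",**d);cv2.imwrite("pics/w1.png",d["pixels"]);print(d["R"],d["t"],-d["R"].T@d["t"])
P=cloud(d,0,640,0,400).reshape(-1,3)
T=P[(P[:,2]>145)&(P[:,2]<165)&(abs(P[:,0]-518)<35)&(abs(P[:,1]-118)<35)];print(T.mean(0),len(T),cv2.minAreaRect(T[:,:2].astype(np.float32)))
print(pix(d,[518,118,158]))
E
```

```text
[[ 9.75144241e-01  2.21570983e-01 -9.72268212e-05]
 [ 2.12045385e-01 -9.33094176e-01  2.90468612e-01]
 [ 6.42686942e-02 -2.83269410e-01 -9.56884516e-01]] [-530.8865194   -51.16447612  425.80194293] [501.17438792 190.50443889 422.25334381]
[518.08595468 121.5353913  157.46344807] 674 ((518.633056640625, 120.1757583618164), (21.863229751586914, 27.030643463134766), 12.279664039611816)
(np.float64(320.3079706051921), np.float64(188.15232933717925))
```

View pics/w1.png

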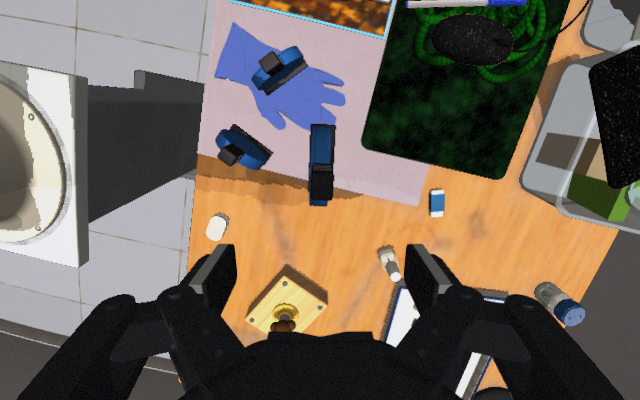

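The wrist view shows the handle at (321,183), between the open fingers in y and centred at about (518.4,120), yaw 12.3°. I'll descend, grip lightly and lift.

>>> move_arm(
  steps=[
    {"hand":-1,"offset":[0.003,0,0.05],"yaw":0},
    {"hand":-1,"offset":[0,0,0.05],"yaw":0},
    {"hand":-1,"offset":[0,0,0.05],"yaw":0},
    {"hand":-1,"offset":[0,0,0.05],"yaw":0},
    {"hand":-1,"offset":[0,0,0.04],"yaw":0},
    {"hand":-1,"offset":[0,0,0.02],"yaw":0},
    {"hand":-1,"offset":[0,0,0.006],"yaw":0},
    {"hand":-1,"offset":[0,0,0],"yaw":0},
    {"hand":1,"offset":[0,0,0],"yaw":0},
    {"hand":1,"offset":[0,0,0],"yaw":0},
    {"hand":1,"offset":[0,0,0],"yaw":0},
    {"hand":1,"offset":[0,0,0],"yaw":0},
    {"hand":1,"offset":[0,0,0],"yaw":0},
    {"hand":1,"offset":[0,0,0],"yaw":0},
    {"hand":1,"offset":[0,0,0],"yaw":0},
    {"hand":1,"offset":[0,0,0],"yaw":0},
    {"hand":1,"offset":[0,0,0],"yaw":0},
    {"hand":1,"offset":[0,0,0],"yaw":0},
  ],
  newtons=25,
)

```text
time: 4.32
position: [518.5, 120.2, 120.2]
eef_rot: [0.0, 0.623, 0.782, 0.0]
force: [-1.3, -0.4, 6.8]
grip_width: 21.7
gripper_force: 25.6
```

>>> move_arm(
  steps=[
    {"hand":1,"offset":[0,0,-0.01],"yaw":0},
    {"hand":1,"offset":[0,0,-0.02],"yaw":0},
    {"hand":1,"offset":[0,0,-0.03],"yaw":0},
    {"hand":1,"offset":[0,0,-0.04],"yaw":0},
    {"hand":1,"offset":[0,0,-0.04],"yaw":0},
    {"hand":1,"offset":[0,0,-0.03],"yaw":0},
    {"hand":1,"offset":[0,0,-0.02],"yaw":0},
    {"hand":1,"offset":[0,0,-0.01],"yaw":0},
    {"hand":1,"offset":[0,0,0],"yaw":0},
  ],
)

```text
time: 5.07
position: [518.5, 120.2, 240.8]
eef_rot: [0.001, 0.623, 0.782, 0.001]
force: [0.2, -0.8, -3.7]
grip_width: 21.4
gripper_force: 25.0
```

```bash
python3 - <<'E'
from h import *
d=load("w1.npz");B=cloud(d,0,640,0,400).reshape(-1,3)
B=B[(abs(B[:,0]-516)<75)&(abs(B[:,1]+134)<75)]
for lo,hi in((31,39),(50,90),(70,90),(78,90)):
    s=B[(B[:,2]>lo)&(B[:,2]<hi)]
    print(lo,len(s),s.mean(0).round(1),s.min(0).round(1),s.max(0).round(1),cv2.minAreaRect(s[:,:2].astype(np.float32)))
for n in("scene0.npz","side0.npz"):
    d=load(n);B=cloud(d,0,640,0,400).reshape(-1,3);B=B[(abs(B[:,0]-516)<75)&(abs(B[:,1]+134)<75)]
    s=B[(B[:,2]>74)&(B[:,2]<95)]
    f=lambda p:np.linalg.norm(s-p,axis=1)-14
    from scipy.optimize import least_squares
    r=least_squares(f,[516,-134,70],loss='soft_l1');print(n,r.x,r.cost,len(s))
E
```

```text
31 2259 [ 515.3 -116.6   36.4] [ 454.3 -179.9   31. ] [579.5 -63.3  39. ] ((516.4859619140625, -132.03030395507812), (112.71730041503906, 90.31344604492188), 63.18657684326172)
50 310 [ 516.4 -123.3   71.6] [ 497.7 -138.5   50.1] [ 534.4 -116.3   84.5] ((514.7907104492188, -125.29930877685547), (38.88655090332031, 16.015302658081055), 18.559741973876953)
70 208 [ 516.7 -123.2   76.2] [ 498.6 -138.5   70. ] [ 534.4 -116.9   84.5] ((515.1517944335938, -125.17807006835938), (38.09174728393555, 16.015302658081055), 18.559741973876953)
78 73 [ 515.5 -123.5   80.5] [ 505.  -130.7   78.1] [ 528.  -119.    84.5] ((515.6788940429688, -124.06087493896484), (23.38638687133789, 9.140083312988281), 10.736943244934082)
scene0.npz [ 516.15326875 -131.96176983   68.74121591] 37.34976304078453 77
side0.npz [ 518.56556507 -132.66985457   70.53298448] 56.23837194260791 74
```

>>> move_arm(
  steps=[
    {"hand":1,"offset":[-0.01,-0.0023,0],"yaw":0},
    {"hand":1,"offset":[-0.025,-0.0058,0],"yaw":0},
    {"hand":1,"offset":[-0.04,-0.0093,0],"yaw":0},
    {"hand":1,"offset":[-0.05,-0.0117,0],"yaw":0},
    {"hand":1,"offset":[-0.05,-0.0117,0],"yaw":0},
    {"hand":1,"offset":[-0.05,-0.0117,0],"yaw":0},
    {"hand":1,"offset":[-0.05,-0.0117,0],"yaw":0},
    {"hand":1,"offset":[-0.05,-0.0117,0],"yaw":0},
    {"hand":1,"offset":[-0.04,-0.0093,0],"yaw":0},
    {"hand":1,"offset":[-0.025,-0.0058,0],"yaw":0},
    {"hand":1,"offset":[-0.015,-0.0035,0],"yaw":0},
    {"hand":1,"offset":[-0.005,-0.0012,0],"yaw":0},
    {"hand":1,"offset":[0,0,0],"yaw":0},
    {"hand":1,"offset":[0,0,0],"yaw":0},
    {"hand":1,"offset":[0,0,0],"yaw":0},
    {"hand":1,"offset":[0,0,0],"yaw":0},
    {"hand":1,"offset":[0,0,0],"yaw":0},
    {"hand":1,"offset":[0,0,0],"yaw":0},
  ],
)

```text
time: 6.57
position: [517.5, -131.9, 239.8]
eef_rot: [0.0, 0.622, 0.783, 0.0]
force: [-0.1, 0.2, -3.0]
grip_width: 21.9
gripper_force: 24.9
```

```bash
python3 - <<'E'
from cell import imaging,sensors
from h import *
print(sensors.sense()["position"])
o=np.zeros((600,800,3),np.uint8)
for i,n in enumerate(("scene","side")):
    d=imaging.get_image(n);np.savez(n+"1.npz",**d)
    u,v=map(int,pix(d,[517,-132,180]))
    c=d["pixels"][v-40:v+80,u-45:u+45];o[:533,i*400:i*400+400]=cv2.resize(c,(400,533),interpolation=cv2.INTER_CUBIC)
    print(n,"crop origin",u-45,v-40,"scale 4.444; crown px",pix(d,[516.8,-132.5,85]),"foot px",pix(d,[516.8,-132.5,121]))
    P=cloud(d,u-60,u+60,v-80,v+80).reshape(-1,3)
    P=P[(abs(P[:,0]-517)<60)&(abs(P[:,1]+132)<75)]
    for lo,hi in((112,135),(140,230)):
        s=P[(P[:,2]>lo)&(P[:,2]<hi)];print(lo,len(s),s.min(0).round(),s.max(0).round(),cv2.minAreaRect(s[:,:2].astype(np.float32)))
cv2.imwrite("pics/c2.png",o)
E
```

```text
[ 517.49534116 -131.94670998  239.75553789]
scene crop origin 291 156 scale 4.444; crown px (np.float64(335.77363615472234), np.float64(226.17779621323155)) foot px (np.float64(336.1288301524624), np.float64(215.3541905397253))
112 398 [ 489. -185.  116.] [545. -84. 135.] ((516.0700073242188, -132.89407348632812), (38.59264373779297, 101.07308197021484), 12.371806144714355)
140 1224 [ 492. -183.  140.] [536. -88. 230.] ((512.329833984375, -134.31451416015625), (26.18462562561035, 99.41265106201172), 14.137349128723145)
side crop origin 257 141 scale 4.444; crown px (np.float64(302.45762780675386), np.float64(216.33758001401202)) foot px (np.float64(302.5745876401726), np.float64(203.3666322589592))
112 306 [ 491. -186.  118.] [546. -87. 135.] ((518.8295288085938, -135.4523468017578), (36.29680633544922, 102.54405212402344), 12.769411087036133)
140 780 [ 496. -185.  140.] [538. -87. 230.] ((516.0804443359375, -135.7841796875), (24.96794319152832, 102.20427703857422), 14.366074562072754)
```

View pics/c2.png

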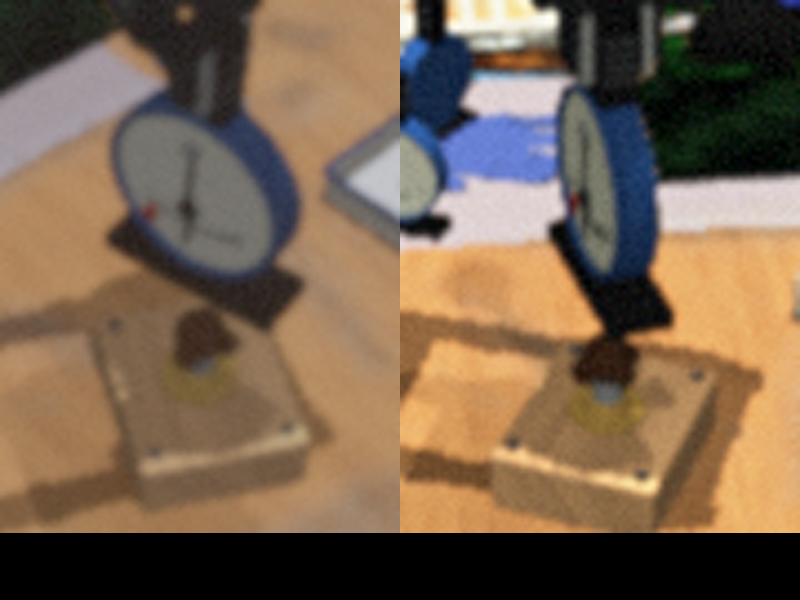

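The gauge hangs upright over the stud, with the red mark at (150,210) in the left crop. The foot centre is within about 1 mm of the crown. I'll descend gently onto it.

>>> move_arm(
  steps=[
    {"hand":1,"offset":[0.0013,0,0.01],"yaw":0},
    {"hand":1,"offset":[0,0,0.015],"yaw":0},
    {"hand":1,"offset":[0,0,0.015],"yaw":0},
    {"hand":1,"offset":[0,0,0.01],"yaw":0},
    {"hand":1,"offset":[0,0,0.003],"yaw":0},
    {"hand":1,"offset":[0,0,0.0017],"yaw":0},
    {"hand":1,"offset":[0,0,0.0017],"yaw":0},
    {"hand":1,"offset":[0,0,0.0017],"yaw":0},
    {"hand":1,"offset":[0,0,0.0017],"yaw":0},
    {"hand":1,"offset":[0,0,0.0017],"yaw":0},
    {"hand":1,"offset":[0,0,0.0017],"yaw":0},
    {"hand":1,"offset":[0,0,0],"yaw":0},
    {"hand":1,"offset":[0,0,0],"yaw":0},
  ],
)

```text
time: 7.75
position: [517.4, -131.7, 201.9]
eef_rot: [0.0, 0.623, 0.782, 0.0]
force: [0.1, -0.0, -1.7]
grip_width: 21.8
gripper_force: 25.2
```

```bash
python3 - <<'E'
from h import *
# red mark angle from hover pictures; gauge origin under TCP
a=np.radians(12.7);gx=np.array([np.cos(a),np.sin(a),0]);gy=np.array([-np.sin(a),np.cos(a),0])
F=np.array([517.5,-132.5,119.6])
for n in("scene1.npz","side1.npz"):
    d=load(n);p=d["pixels"].astype(int);u,v=map(int,pix(d,F+[0,0,60]))
    m=np.zeros(p.shape[:2],bool);m[v-35:v+35,u-30:u+30]=True
    m&=(p[...,2]-p[...,1]>35)&(p[...,2]-p[...,0]>35)&(abs(p[...,1]-p[...,0])<25)
    vs,us=np.nonzero(m);print(n,len(us),us.mean(),vs.mean())
    Q=world(d,us.mean(),vs.mean(),0);C=-d["R"].T@d["t"];w=Q-C
    for off in(-10,-12):
        s=((F+off*gx-C)@gx)/(w@gx);X=C+s*w-F;y,z=X@gy,X[2];print(y,z,"angle",np.arctan2(y,92-z),"r",np.hypot(y,92-z))
E
```

```text
scene1.npz 4 334.0 200.75
0.48186760179846166 54.32029945580658 angle 0.012787822838424872 r 37.68278160494197
-0.9091678614041038 56.74134965138151 angle -0.025779955575546607 r 35.27037015125224
side1.npz 15 287.06666666666666 166.93333333333334
85.84140408620672 50.78563968148629 angle 1.1231770718565213 r 95.22273967890078
79.34248183459852 54.72845716686234 angle 1.131635972314487 r 87.66069432097838
```

>>> move_arm(
  steps=[
    {"hand":1,"offset":[0,0,0.0017],"yaw":0},
    {"hand":1,"offset":[0,0,0.0017],"yaw":0},
    {"hand":1,"offset":[0,0,0.0017],"yaw":0},
    {"hand":1,"offset":[0,0,0.0017],"yaw":0},
    {"hand":1,"offset":[0,0,0],"yaw":0},
    {"hand":1,"offset":[0,0,0],"yaw":0},
  ],
)

```text
time: 8.25
position: [517.3, -131.7, 197.7]
eef_rot: [0.0, 0.623, 0.782, 0.0]
force: [1.3, 0.4, 1.1]
grip_width: 21.6
gripper_force: 25.5
```

```bash
python3 - <<'E'
from h import *
a=np.radians(12.7);gx=np.array([np.cos(a),np.sin(a),0]);gy=np.array([-np.sin(a),np.cos(a),0])
F=np.array([517.5,-132.5,119.6])
for n,g in(("scene1.npz",(324.75,203.25)),("side1.npz",(296.4,186.5))):
    d=load(n);p=d["pixels"].astype(int);red=p[...,2]-np.maximum(p[...,1],p[...,0])
    u,v=map(int,np.round(g));R=red[v-5:v+6,u-5:u+6];print(R.max());w_=np.clip(R-.4*R.max(),0,None).astype(float)
    vv,uu=np.mgrid[v-5:v+6,u-5:u+6];U,V=(uu*w_).sum()/w_.sum(),(vv*w_).sum()/w_.sum()
    C=-d["R"].T@d["t"];w=world(d,U,V,0)-C;print(n,U,V)
    for off in(-9,-12):
        s=((F+off*gx-C)@gx)/(w@gx);X=C+s*w-F;y,z=X@gy,X[2];print(y,z,"angle",np.arctan2(y,92-z),"r",np.hypot(y,92-z))
E
```

```text
44
scene1.npz 324.4357798165138 203.1467889908257
26.48005843967154 30.560560345620644 angle 0.4069370373552755 r 66.9029015814153
24.24860119215938 34.32127110550314 angle 0.39797479326226853 r 62.56860575928842
50
side1.npz 295.84158415841586 186.06930693069307
23.508284323122094 35.21601423598227 angle 0.39251248461747 r 61.45779422550826
14.40262264051574 41.2635055592456 angle 0.27659471953410025 r 52.74113581505236
```

>>> move_arm(
  steps=[
    {"hand":1,"offset":[0,0,0.0013],"yaw":0},
    {"hand":1,"offset":[0,0,0.0013],"yaw":0},
    {"hand":1,"offset":[0,0,0.0013],"yaw":0},
    {"hand":1,"offset":[0,0,0],"yaw":0},
    {"hand":1,"offset":[0,0,0],"yaw":0},
  ],
)

```text
time: 8.67
position: [517.3, -131.7, 195.4]
eef_rot: [0.0, 0.623, 0.782, 0.0]
force: [1.5, -0.1, 1.9]
grip_width: 21.8
gripper_force: 25.6
```

```bash
python3 -c "
from cell import sensors
print(sensors.sense()['force'],sensors.sense()['position'])"
```

```text
[ 1.51579835 -0.11426294  1.89865917] [ 517.32444282 -131.6984825   195.36198332]
```

>>> move_arm(
  steps=[
    {"hand":1,"offset":[0,0,0.001],"yaw":0},
    {"hand":1,"offset":[0,0,0.001],"yaw":0},
    {"hand":1,"offset":[0,0,0.001],"yaw":0},
    {"hand":1,"offset":[0,0,0],"yaw":0},
    {"hand":1,"offset":[0,0,0],"yaw":0},
  ],
)

```text
time: 9.08
position: [517.7, -131.9, 194.5]
eef_rot: [0.001, 0.623, 0.783, 0.0]
force: [-1.0, -0.5, 17.3]
grip_width: 21.8
gripper_force: 27.5
```

At the stop, with about 20 N on the stud. I'll ease off slightly and start rocking toward gauge +y, which is tool +x.

>>> move_arm(
  steps=[
    {"hand":1,"offset":[0.0038,0,-0.0003],"yaw":0},
    {"hand":1,"offset":[0.0038,0,0.0001],"yaw":0},
    {"hand":1,"offset":[0.0038,0,0.0002],"yaw":0},
    {"hand":1,"offset":[0.0038,0,0.0002],"yaw":0},
    {"hand":1,"offset":[0.0038,0,0.0003],"yaw":0},
    {"hand":1,"offset":[0.0038,0,0.0003],"yaw":0},
    {"hand":1,"offset":[0,0,0],"yaw":0},
    {"hand":1,"offset":[0,0,0],"yaw":0},
  ],
)

```text
time: 9.75
position: [514.5, -118.5, 193.5]
eef_rot: [0.001, 0.623, 0.783, 0.0]
force: [-0.6, -0.8, 7.8]
grip_width: 21.8
gripper_force: 26.4
```

```bash
cat > look.py <<'E'
import sys
from cell import imaging,sensors
from h import *
s=sensors.sense();print(s["time"],s["position"],s["force"])
o=np.zeros((533,800,3),np.uint8)
for i,n in enumerate(("scene","side")):
    d=imaging.get_image(n);np.savez(n+"L.npz",**d)
    P=cloud(d,0,640,0,400);C=P.reshape(-1,3)
    a=np.radians(12.7);gy=np.array([-np.sin(a),np.cos(a)]);gx=np.array([np.cos(a),np.sin(a)])
    y=(C[:,:2]-[517.5,-132.5])@gy;x=(C[:,:2]-[517.5,-132.5])@gx;z=C[:,2]
    px=d["pixels"].reshape(-1,3).astype(int)
    f=(abs(x)<25)&(abs(y)<75)&(z>60)&(z<115)&(px.max(1)<60)  # black foot
    # lowest foot face visible: fit y-z direction of the foot top sheet
    l=cv2.fitLine(np.c_[y[f],z[f]].astype(np.float32),cv2.DIST_HUBER,0,.01,.01).ravel();print(n,"foot lean",-np.arctan(l[1]/l[0]),f.sum(),"y-range",np.percentile(y[f],[2,98]))
    u,v=map(int,pix(d,[517,-132,135]));c=d["pixels"][v-45:v+45,u-35:u+33];o[:,i*400:i*400+400]=cv2.resize(c,(400,533),interpolation=cv2.INTER_CUBIC)
    print(n,"crop",u-35,v-45,"scale",400/68)
cv2.imwrite("pics/"+sys.argv[1],o)
E
python3 look.py c3.png
```

```text
9.75 [ 514.49293392 -118.4637857   193.50667453] [-0.64909483 -0.80529672  7.78988246]
scene foot lean 0.09127488 269 y-range [-46.63197287  43.72090368]
scene crop 301 165 scale 5.882352941176471
side foot lean 0.08667264 272 y-range [-50.78157267  38.01679009]
side crop 267 153 scale 5.882352941176471
```

View pics/c3.png

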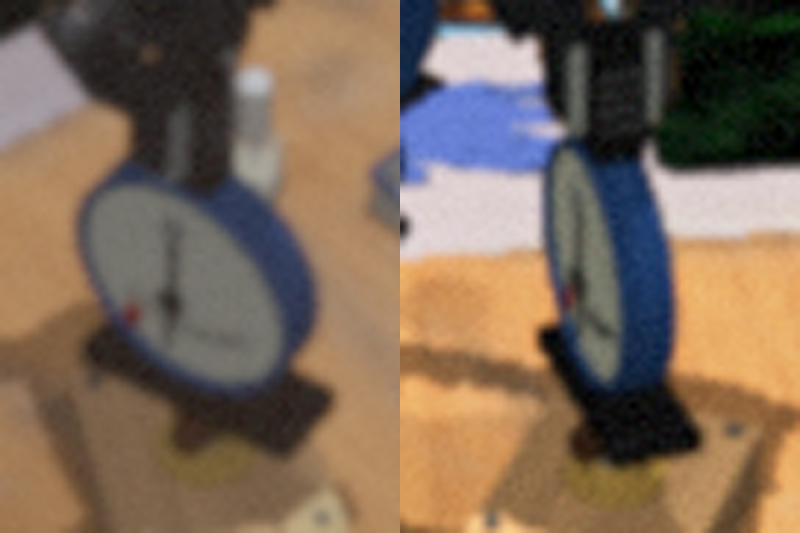

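The gauge leans about 0.09 with the stud still pressed; the pointer is at (172,280) and the mark at (130,313). Rocking on.

>>> move_arm(
  steps=[
    {"hand":1,"offset":[0.0038,0,0.0004],"yaw":0},
    {"hand":1,"offset":[0.0038,0,0.0004],"yaw":0},
    {"hand":1,"offset":[0.0038,0,0.0005],"yaw":0},
    {"hand":1,"offset":[0.0038,0,0.0005],"yaw":0},
    {"hand":1,"offset":[0.0038,0,0.0006],"yaw":0},
    {"hand":1,"offset":[0.0038,0,0.0007],"yaw":0},
    {"hand":1,"offset":[0,0,0],"yaw":0},
  ],
)

```text
time: 10.43
position: [511.2, -104.8, 191.4]
eef_rot: [0.0, 0.623, 0.783, 0.0]
force: [-0.1, 0.7, 6.3]
grip_width: 21.5
gripper_force: 26.0
```

>>> move_arm(
  steps=[
    {"hand":1,"offset":[0.0037,0,0.0008],"yaw":0},
    {"hand":1,"offset":[0.0037,0,0.0008],"yaw":0},
    {"hand":1,"offset":[0.0037,0,0.0009],"yaw":0},
    {"hand":1,"offset":[0.0037,0,0.0009],"yaw":0},
    {"hand":1,"offset":[0.0037,0,0.001],"yaw":0},
    {"hand":1,"offset":[0.0037,0,0.001],"yaw":0},
    {"hand":1,"offset":[0,0,0],"yaw":0},
  ],
)

```text
time: 11.02
position: [508.1, -91.8, 188.1]
eef_rot: [0.0, 0.623, 0.783, 0.0]
force: [0.8, 0.2, 5.3]
grip_width: 21.7
gripper_force: 25.9
```

```bash
python3 look.py c4.png
```

```text
11.0167 [508.14655157 -91.79933    188.05552992] [0.75820844 0.15671596 5.33765666]
scene foot lean 0.28710455 275 y-range [-44.59276276  44.01889541]
scene crop 301 165 scale 5.882352941176471
side foot lean 0.27367657 271 y-range [-48.62167416  37.9600251 ]
side crop 267 153 scale 5.882352941176471
```

>>> move_arm(
  steps=[
    {"hand":1,"offset":[0.0038,0,0.0012],"yaw":0},
    {"hand":1,"offset":[0.0038,0,0.0013],"yaw":0},
    {"hand":1,"offset":[0.0038,0,0.0014],"yaw":0},
    {"hand":1,"offset":[0.0038,0,0.0014],"yaw":0},
    {"hand":1,"offset":[0,0,0],"yaw":0},
    {"hand":1,"offset":[0,0,0],"yaw":0},
    {"hand":1,"offset":[0,0,0],"yaw":0},
    {"hand":1,"offset":[0,0,0],"yaw":0},
    {"hand":1,"offset":[0,0,0],"yaw":0},
    {"hand":1,"offset":[0,0,0],"yaw":0},
    {"hand":1,"offset":[0,0,0],"yaw":0},
    {"hand":1,"offset":[0,0,0],"yaw":0},
    {"hand":1,"offset":[0,0,0],"yaw":0},
    {"hand":1,"offset":[0,0,0],"yaw":0},
    {"hand":1,"offset":[0,0,0],"yaw":0},
    {"hand":1,"offset":[0,0,0],"yaw":0},
    {"hand":1,"offset":[0,0,0],"yaw":0},
    {"hand":1,"offset":[0,0,0],"yaw":0},
    {"hand":1,"offset":[0,0,0],"yaw":0},
    {"hand":1,"offset":[0,0,0],"yaw":0},
  ],
)

```text
time: 12.78
position: [506.2, -83.1, 184.9]
eef_rot: [0.0, 0.623, 0.782, 0.0]
force: [-0.8, 1.5, 6.1]
grip_width: 21.6
gripper_force: 26.1
```

```bash
python3 look.py c5.png
```

```text
12.7833 [506.19165141 -83.11808953 184.94250083] [-0.7511849   1.52028697  6.11095879]
scene foot lean 0.35285166 277 y-range [-43.00924439  42.87508593]
scene crop 301 165 scale 5.882352941176471
side foot lean 0.3408896 263 y-range [-46.89084039  38.3441948 ]
side crop 267 153 scale 5.882352941176471
```

View pics/c5.png

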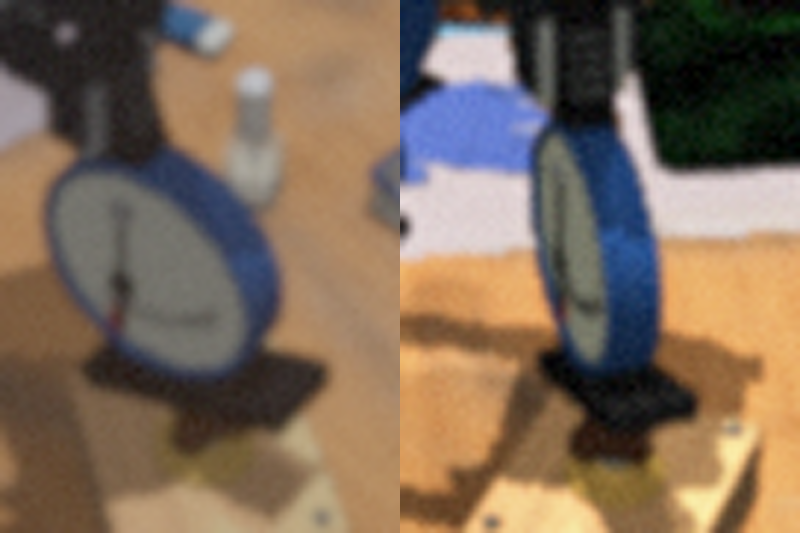

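The pointer at (121,310) is nearly on the mark, with red still showing to its left at (114,322). I'll measure the residual by casting rays onto the dial plane.

```bash
cat > ang.py <<'E'
from h import *
a=np.radians(12.7);gx=np.array([np.cos(a),np.sin(a),0]);gy=np.array([-np.sin(a),np.cos(a),0]);ez=np.array([0,0,1.])
def ang(d,H,off=-10,rl=(38,70)):
    """plumb-frame angle of red mark and dark pointer about hinge H (on gauge axis)"""
    C=-d["R"].T@d["t"];u0,v0=map(int,pix(d,H-30*ez));O=H+off*gx;R_,D_=[],[]
    p=d["pixels"].astype(float)
    for v in range(v0-28,v0+28):
        for u in range(u0-28,u0+28):
            w=world(d,u,v,0)-C;X=C+((O-C)@gx)/(w@gx)*w-H;y,z=X@gy,-X[2];r=np.hypot(y,z);t=np.arctan2(y,z)
            if rl[0]<r<rl[1] and -.5<t<.65:
                b,g,rr=p[v,u];red=rr-max(g,b)
                R_.append((t,r,max(red-14,0)))
                if r<60:D_.append((t,r,max(85-p[v,u].max(),0) if abs(t)<.3 else 0))
    R_,D_=np.array(R_),np.array(D_);f=lambda A:(A[:,:2]*A[:,2:]).sum(0)/max(A[:,2].sum(),1e-9)
    return "red t,r,w",f(R_).round(3),R_[:,2].sum().round(),"max",R_[:,2].max().round(),"dark",f(D_).round(3),D_[:,2].sum().round()
E
python3 - <<'E'
from ang import *
import os
print("desk",ang(load("scene0.npz"),np.array([517.5,118.5,92])))
print("hover",ang(load("scene1.npz"),np.array([517.5,-132.5,119.6+92])))
th=.36;G=np.array([506.2,-83.1,184.9+18.7]);H=G-46*(np.sin(th)*gy+np.cos(th)*ez)
d=load("sceneL.npz");print("now",H,ang(d,H))
print("mark plate px if .39:",[pix(d,H-10*gx+64*(np.sin(x)*gy-np.cos(x)*ez)) for x in(-.1,0,.03,.1)])
E
```

```text
desk ('red t,r,w', array([ 0.374, 58.403]), np.float64(21.0), 'max', np.float64(11.0), 'dark', array([3.8000e-02, 4.3984e+01]), np.float64(109.0))
hover ('red t,r,w', array([ 0.404, 65.113]), np.float64(177.0), 'max', np.float64(30.0), 'dark', array([ 0.078, 46.538]), np.float64(305.0))
now [509.76252304 -98.90816144 160.54874611] ('red t,r,w', array([ 0.434, 65.872]), np.float64(199.0), 'max', np.float64(26.0), 'dark', array([ 0.   , 46.516]), np.float64(281.0))
mark plate px if .39: [(np.float64(323.4878917485888), np.float64(219.65439662713533)), (np.float64(321.2496887629525), np.float64(218.5060958997155)), (np.float64(320.5797525153459), np.float64(218.12524997304376)), (np.float64(319.02377293567525), np.float64(217.17424309394238))]
```

```bash
sed -i 's/-.5<t<.65/tl[0]<t<tl[1]/; s/rl=(38,70)/rl=(38,70),tl=(-.5,.65)/; s/abs(t)<.3 else/abs(t)<.15 else/' ang.py; python3 - <<'E'
from ang import *
for rl in((46,70),(52,68)):
  print("desk",ang(load("scene0.npz"),np.array([517.5,118.5,92]),rl=rl))
  print("hover",ang(load("scene1.npz"),np.array([517.5,-132.5,119.6+92]),rl=rl))
  for th in(.35,.37):
    G=np.array([506.2,-83.1,184.9+18.7]);H=G-46*(np.sin(th)*gy+np.cos(th)*ez)
    d=load("sceneL.npz");print("now",th,ang(d,H,rl=rl,tl=(-.3,.25)))
p=d["pixels"].astype(int);print((p[...,2]-np.maximum(p[...,0],p[...,1]))[208:224,312:332]);print(p.max(2)[208:224,312:332])
E
```

```text
desk ('red t,r,w', array([ 0.374, 58.403]), np.float64(21.0), 'max', np.float64(11.0), 'dark', array([3.9000e-02, 4.8621e+01]), np.float64(27.0))
hover ('red t,r,w', array([ 0.404, 65.113]), np.float64(177.0), 'max', np.float64(30.0), 'dark', array([ 0.067, 49.12 ]), np.float64(164.0))
now 0.35 ('red t,r,w', array([3.7000e-02, 6.4135e+01]), np.float64(57.0), 'max', np.float64(15.0), 'dark', array([-7.0000e-03,  4.9834e+01]), np.float64(148.0))
now 0.37 ('red t,r,w', array([5.0000e-02, 6.4496e+01]), np.float64(57.0), 'max', np.float64(15.0), 'dark', array([1.0000e-02, 5.0159e+01]), np.float64(148.0))
desk ('red t,r,w', array([ 0.374, 58.403]), np.float64(21.0), 'max', np.float64(11.0), 'dark', array([-1.0000e-03,  5.2736e+01]), np.float64(3.0))
hover ('red t,r,w', array([ 0.403, 63.859]), np.float64(134.0), 'max', np.float64(30.0), 'dark', array([ 0.063, 53.389]), np.float64(31.0))
now 0.35 ('red t,r,w', array([3.7000e-02, 6.4135e+01]), np.float64(57.0), 'max', np.float64(15.0), 'dark', array([-8.000e-03,  5.505e+01]), np.float64(37.0))
now 0.37 ('red t,r,w', array([4.8000e-02, 6.3687
[... 2131 characters left out ...]
 118 117
  116 116]
 [116 103  87  87  93  98 105 105  89  76  78  95 104 110 105 114 115 115
  116 117]
 [120 113 101  89  87  95  99 102  92  79  83  99 102 102 107 105 108 114
  111 113]
 [125 122 115 102  87  86  87  91  85  81  94 105 105 103 101 100 104 107
  106 106]
 [125 123 121 113 103  86  81  81  84  82  95 111 113 112 108 106 102 103
  103 100]
 [125 126 125 119 118  98  83  72  74  84  96 111 115 115 114 111 113 109
  109 111]
 [123 126 124 125 122 109  89  70  73  76  93 106 112 115 115 118 115 114
  113 115]
 [123 125 124 124 119 108  89  62  65  77  90  96 105 111 114 118 119 117
  113 115]
 [124 125 124 121 112  94  76  57  53  70  86  92  96  97 104 108 115 115
  117 116]]
```

>>> move_arm(
  steps=[
    {"hand":1,"offset":[0.0024,0,0.001],"yaw":0},
    {"hand":1,"offset":[0.0024,0,0.001],"yaw":0},
    {"hand":1,"offset":[0.0024,0,0.001],"yaw":0},
    {"hand":1,"offset":[0,0,0],"yaw":0},
    {"hand":1,"offset":[0,0,0],"yaw":0},
    {"hand":1,"offset":[0,0,0],"yaw":0},
    {"hand":1,"offset":[0,0,0],"yaw":0},
    {"hand":1,"offset":[0,0,0],"yaw":0},
    {"hand":1,"offset":[0,0,0],"yaw":0},
    {"hand":1,"offset":[0,0,0],"yaw":0},
    {"hand":1,"offset":[0,0,0],"yaw":0},
    {"hand":1,"offset":[0,0,0],"yaw":0},
    {"hand":1,"offset":[0,0,0],"yaw":0},
    {"hand":1,"offset":[0,0,0],"yaw":0},
    {"hand":1,"offset":[0,0,0],"yaw":0},
    {"hand":1,"offset":[0,0,0],"yaw":0},
    {"hand":1,"offset":[0,0,0],"yaw":0},
    {"hand":1,"offset":[0,0,0],"yaw":0},
    {"hand":1,"offset":[0,0,0],"yaw":0},
    {"hand":1,"offset":[0,0,0],"yaw":0},
  ],
)

```text
time: 14.55
position: [505.2, -78.9, 183.2]
eef_rot: [0.0, 0.623, 0.782, 0.0]
force: [0.2, 1.7, 7.2]
grip_width: 21.9
gripper_force: 26.3
```

```bash
python3 look.py c6.png; python3 - <<'E'
from ang import *
from cell import sensors
G=sensors.sense()["position"]+[0,0,18.7];d=load("sceneL.npz")
for th in(.38,.40):
    H=G-46*(np.sin(th)*gy+np.cos(th)*ez);print(th,ang(d,H,rl=(50,69),tl=(-.3,.22)))
E
```

```text
14.55 [505.24697443 -78.93407553 183.20518676] [0.1827629  1.70378737 7.23680728]
scene foot lean 0.39054912 272 y-range [-42.19806675  42.99465519]
scene crop 301 165 scale 5.882352941176471
side foot lean 0.3690085 255 y-range [-46.13321234  39.62031554]
side crop 267 153 scale 5.882352941176471
0.38 ('red t,r,w', array([-2.5000e-02,  6.4749e+01]), np.float64(36.0), 'max', np.float64(10.0), 'dark', array([-2.0000e-02,  5.3847e+01]), np.float64(32.0))
0.4 ('red t,r,w', array([-1.2000e-02,  6.5083e+01]), np.float64(36.0), 'max', np.float64(10.0), 'dark', array([3.0000e-03, 5.2335e+01]), np.float64(46.0))
```

View pics/c6.png

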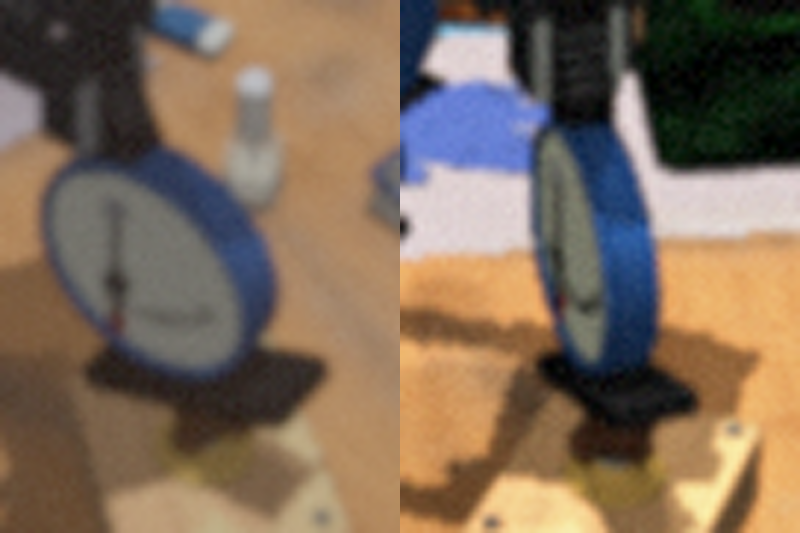

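The pointer now hangs in line with the red mark at (116,322), with a residual of about 0.01 rad. The push on the stud is about 10 N, against 6 N at the stop, so I'm handing in.

```bash
python3 -c "
from cell import finish_job
print(finish_job())"
```

```text
the job is handed in; nothing more can be done
None
```

I handed the job in at about 14.6 s with the gauge still gripped and leaning about 0.39 rad on the stud. By force (about 10 N) the stud is at its stop, by camera the pointer is on the red mark to about 0.01 rad, and I did not go near the bottle, tape, eraser or loupe.

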